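Lay out a climate check in the growing room

TASK

Set up the climate check in the green tray around the upright probe: seen from the robot, and squared to the tray, stand the tall mushroom cup to the left of the probe, the short jar to its right, and lay the white logger flat behind it (on the side away from the robot) with its long side along the tray's long side and its screen up, each 10 cm from the probe, centre to centre. The jar must end with the loose knobbed lid resting centrally on its top. Keep the cup and jar upright, do not bump the probe, and leave the slim white bottle and the dark steel tin where they are.

Things in the scene. Friction and masses are not known exactly. Their poses are not given: they have to be found in the camera images.
- tray: Shallow green tray, fixed, 240 mm (x) by 340 mm (y), 20 mm high, walls and floor 5 mm thick, empty but for the probe. Origin at the centre of its underside; x across it, away from the robot (behind), y along its long side to the robot's left, z up. Inner floor 5 mm above the origin. It stands left or right of the robot's centre line, turned by up to 0.25 rad.
- probe: Slim upright climate probe, fixed in the tray: round black foot 36 mm across and 12 mm high, 12 mm steel stem, white head 20 mm across, 128 mm high in all. Origin at the centre of its foot's underside, on the tray's inner floor; its axes are parallel to the tray's (x behind, y left, z up).
- cup: Tall growing cup, 60 mm across and 150 mm high, brown at the bottom, pale blue above, white mushroom heads filling its top (they reach 3 mm over the rim). Solid, closed, about 0.2 to 0.42 kg. Stands loose on the black rubber mat (3 mm thick) on the other side of the bench. Origin at the centre of its underside, z up along its axis.
- jar: Short jar, 62 mm across and 85 mm high, brown with a pale blue collar and a flat top. Solid, about 0.2 to 0.4 kg. Stands loose on the mat. Origin at the centre of its underside, z up along its axis.
- lid: Loose flat lid: white disc 68 mm across and 6 mm thick with an upright grey knob 26 mm across and 24 mm high in its middle (30 mm high in all). Flat beneath: it simply rests on the jar's flat top. 0.05 kg. Lies on the mat. Origin at the centre of its underside, z up through the knob.
- logger: White data logger box with a dark screen on top, 74 mm long (x), 36 mm wide (y), 24 mm high. 0.09 kg. Lies on the mat, screen up, at any yaw. Origin at the centre of its underside, z up.
- spray: Slim white bottle with a blue cap, 44 mm across and 120 mm high, standing loose between the tray and the mat, farther from the robot than the tin. Leave alone. Origin at the centre of its underside.
- tin: Closed round dark steel tin, 56 mm across and 45 mm high, standing loose between the tray and the mat. Leave alone. Origin at the centre of its underside.
Mind the look-alikes: they are no part of the job. Leave any orange or pink look-alike of the lid alone.

How it is judged:
By the outcome, as a careful person would: the job done as asked, in the order asked, and still so for the second after the job is handed in, with the robot touching nothing.
It also fails if it takes over 128 s, if anything falls off the work surface, if the arm or the gripper's body presses on something with over 40 N, if the wrist force passes 120 N, or if a joint passes its speed limit or range.

ROBOT

A 7-joint arm with a two-finger parallel gripper is mounted at the origin on the work surface. World frame = base frame: x ahead of the robot, y to its left, z up, the work surface at z = 0. Lengths are in mm, angles in rad, forces in N, time in s.
With the tool pointing down it reaches from about 400 to 875 mm from the base axis. Payload 4.4 kg.
Tool frame: the origin (TCP) lies midway between the tips of the shut fingers; the grasp point (between the pads) lies ctrl.grip_depth behind it (ctrl.grip_depth is the distance from the TCP to the grasp point, in mm); z points along the fingers, y is the line along which they close (so a half turn about z gives the same grasp; the last joint's range is limited). The gripper opens to 85 mm and grips with 20 to 120 N. Pads are 22 mm wide; open, the fingers measure 114 mm over their backs; the gripper's body (76 mm by 85 mm) begins 54 mm behind the grasp point. The pads swing forward as they close: fully open they stand 13 mm farther back than shut.
Start: joints at [1.211, 0.628, 0.038, 1.517, -0.027, 0.996, -0.02], TCP at [188.262, -622.154, 231.313] pointing down, gripper open.
Joint ranges: [-3.06, 3.06], [-0.37, 2.12], [-1.25, 1.32], [0.18, 2.47], [-1.1, 4.24], [0.23, 1.98], [-2.94, 2.94]. Speed limits (rad/s): [2.57, 2.57, 3.14, 3.14, 3.14, 3.14, 3.14].

INTERFACE

Orientations are given as [roll, pitch, yaw] about the fixed x, y, z axes, in that order (R = Rz(yaw) Ry(pitch) Rx(roll)).
In Python, from cell import ctrl gives the robot as it stands.
- The arm moves only by the tool carry_out, never from a script. Its argument "deltas" is one flat list of numbers, 7 for each row, row after row: the turn, a rotation vector about the tool's x, y, z in degrees, then the shift along the tool's x, y, z in m, then the closure, from -1 (fully open) to 1 (shut). In form: [wx, wy, wz, dx, dy, dz, claw, wx, wy, wz, dx, dy, dz, claw, ...]. A call has 1 to 12 rows; each row shifts and turns the commanded pose from where the row before left it, along the tool's axes as they then stand; what a row does not reach is not made up. A row lasts 1/8 s, in which the tool goes at most 62.5 mm and 10.7 degrees, less where a joint would pass 70% of its speed; a pose out of reach is approached as far as the arm can. A call with a gripper value outside its range is refused whole. The fingers move at their own pace and stop on an object; the grip force is fixed at half the most. Time passes only in rows, so rows that do not move let the fingers close. It gives the time, the measured TCP pose, the force, the opening and the grip force at its end, in the units of the state.
- ctrl.read_state(): the state, without advancing time (a new reading comes with each control period).
- ctrl.get_image(name): name is "scene" or "top" or "wrist"; returns the picture (384x512x3 uint8, red, green, blue); there is no depth.
- ctrl.calibration(name): a dict with "mtx" (3x3 intrinsics, pixels), "R" (3x3) and "t" (3): a world point X has camera coordinates R X + t. Camera axes: x right, y down, z forward; pixel columns grow to the right and rows downward; lengths in mm; the calibration is good to about 2 mm. A picture is of the moment at which its call begins: read the wrist's pose just before it. calibration takes no time and is no camera call; for the wrist camera it gives the pose at the moment of the call.
- ctrl.finish_job(): hands the job in; it is judged then, once.
The state is a dict: "clock": time; "qpos": joint angles; "qd": joint speeds; "tau": joint torques, N m; "eef_pos": TCP position; "tool_rot": TCP orientation; "force": force on the tool from outside, world axes, zero at the start; "torque": the same for the moment, N m; "width": finger opening in mm; "gripper_force": force on a finger pad.
Only numpy, scipy, OpenCV 4.12 (cv2) and the standard library are available. Lean on these libraries where they do the work, as an engineer would, in place of code of your own. Each camera call takes 0.05 s, during which the arm holds its last target. There are 200 camera calls.

## Working session

There is one attempt and no reset: what is moved stays moved. The work goes in short steps, Python scripts to look and compute and a tool call to move; the robot and the scene stay as the last step left them, time stands still between calls to the robot, and variables do not carry over. Pictures are saved under pics/ and viewed, at most 14 in all, crops included, and the job is handed in when it is done.

Besides the shell and the picture viewer there is one more tool, called after "Emit:" as a command line: name --argument value ..., lists and objects as JSON in quotes. carry_out: Moves the arm, as the interface text tells. Its arguments: {"type":"object","properties":{"deltas":{"type":"array"}},"required":["deltas"]}

```bash
ls; mkdir -p pics
python3 - <<'E'
from cell import ctrl
import cv2,numpy as np
s=ctrl.read_state();print({k:s[k] for k in('clock','eef_pos','tool_rot','width')},ctrl.grip_depth)
for n in('scene','top'):
    im=ctrl.get_image(n);cv2.imwrite(f'pics/{n}0.png',im[:,:,::-1]);np.save(f'pics/{n}0.npy',im)
    c=ctrl.calibration(n);print(n,c)
E
```

```text
pics
{'clock': 0.0, 'eef_pos': array([ 188.0670804 , -621.57133768,  230.44631088]), 'tool_rot': array([-3.13979059e+00,  3.22303639e-05,  2.93759778e-01]), 'width': 85.61799986305752} 18.700000000000003
scene {'mtx': array([[413.22152274,   0.        , 257.46945267],
       [  0.        , 413.22152274, 185.08253547],
       [  0.        ,   0.        ,   1.        ]]), 'R': array([[ 0.8820788 ,  0.47106105, -0.00620223],
       [ 0.3273136 , -0.62226908, -0.71108861],
       [-0.33882561,  0.62520611, -0.70307505]]), 't': array([-407.8603106 , -135.29293093, 1061.16412508])}
top {'mtx': array([[499.81638107,   0.        , 252.59942015],
       [  0.        , 499.81638107, 186.44116319],
       [  0.        ,   0.        ,   1.        ]]), 'R': array([[-5.82773113e-04, -9.99904822e-01, -1.37843063e-02],
       [-9.87506667e-01,  2.74751639e-03, -1.57553272e-01],
       [ 1.57576149e-01,  1.35202765e-02, -9.87414280e-01]]), 't': array([  14.47022244,  463.49907787, 1031.98758236])}
```

View pics/scene0.png

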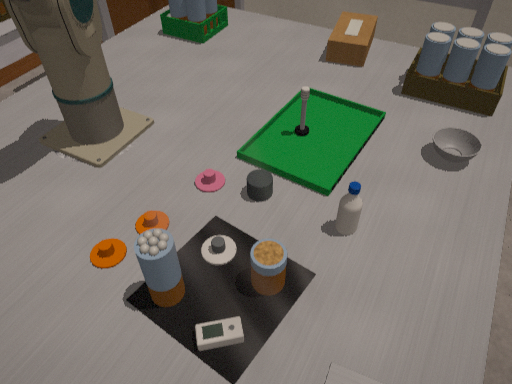

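View pics/top0.png

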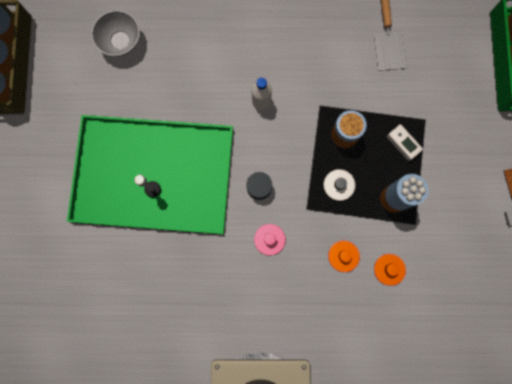

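The scene view shows the tray with its probe (foot at about 302,130), the mat with cup (160,265), jar (268,265), logger (220,333) and white lid (219,250), plus the tin (260,185) and bottle (348,212). In the top view the tray is at (152,177), the probe foot at (153,189), cup (410,190), jar (350,128), logger (404,142) and white lid (340,184).

Lid candidates in the top view are white with a grey knob at (340,184), pink at (270,239), and orange at (344,256) and (390,269). The white one on the mat fits the description.

```bash
cat > h.py <<'E'
import cv2,numpy as np
def ray(c,px,z):
    px=np.atleast_2d(np.asarray(px,float));K,R,t=c['mtx'],c['R'],c['t']
    d=(R.T@np.linalg.inv(K)@np.c_[px,np.ones(len(px))].T).T;o=-R.T@t
    return o+d*((z-o[2])/d[:,2])[:,None]
def proj(c,X):
    p=(c['R']@np.atleast_2d(X).T).T+c['t'];p=(c['mtx']@p.T).T;return p[:,:2]/p[:,2:]
def blobs(mask,amin=30):
    cs,_=cv2.findContours(mask.astype(np.uint8),cv2.RETR_EXTERNAL,cv2.CHAIN_APPROX_NONE)
    return sorted([c for c in cs if cv2.contourArea(c)>amin],key=cv2.contourArea,reverse=True)
def circ(c,cnt,z):   # contour cast to plane z, circle via minEnclosing
    p=ray(c,cnt.reshape(-1,2),z)[:,:2].astype(np.float32)
    (x,y),r=cv2.minEnclosingCircle(p);return round(x,1),round(y,1),round(r,1)
E
python3 - <<'E'
from h import *
from cell import ctrl
for n in('top','scene'):
    c=ctrl.calibration(n);im=np.load(f'pics/{n}0.npy');hsv=cv2.cvtColor(im,cv2.COLOR_RGB2HSV);H,S,V=[hsv[...,i].astype(int) for i in range(3)]
    g=(H>50)&(H<75)&(S>150)&(V>60)
    t=[b for b in blobs(g,5000)][0]
    P=ray(c,t.reshape(-1,2),20)[:,:2].astype(np.float32);r=cv2.minAreaRect(P);print(n,'tray',r, np.round(cv2.boxPoints(r)))
    blue=(H>95)&(H<120)&(S>40)&(V>90)
    for b in blobs(blue,60): print('blue',cv2.boundingRect(b),circ(c,b,88),circ(c,b,153))
    roi=np.zeros(g.shape,bool)
    m=(V<45); x,y,w,h=cv2.boundingRect(t); roi[y+5:y+h-5,x+5:x+w-5]=1
    for b in blobs(m&roi,20): print('foot',cv2.boundingRect(b),circ(c,b,17),circ(c,b,5))
    w=(S<50)&(V>150)
    for b in blobs(w,80)[:12]: print('white',cv2.boundingRect(b),circ(c,b,9),cv2.minAreaRect(ray(c,b.reshape(-1,2),27)[:,:2].astype(np.float32)))
c=ctrl.calibration('top')
im=np.load('pics/top0.npy')[85:225,250:435,::-1]
cv2.imwrite('pics/crop1.png',cv2.resize(im,None,fx=4,fy=4,interpolation=cv2.INTER_CUBIC))
E
```

```text
top tray ((495.8178405761719, 236.60635375976562), (337.5460205078125, 237.81101989746094), 85.39781951904297) [[364.  78.]
 [601.  59.]
 [628. 395.]
 [391. 414.]]
blue (336, 110, 31, 30) (585.2, -190.4, 31.7) (566.4, -178.1, 29.7)
blue (396, 174, 31, 32) (449.3, -308.9, 33.0) (439.3, -288.9, 30.9)
blue (256, 77, 11, 11) (677.5, -5.0, 12.1) (652.8, -4.8, 11.3)
foot (146, 185, 14, 12) (458.8, 232.2, 14.9) (460.7, 234.8, 15.0)
white (180, 38, 141, 236) (552.8, 54.6, 276.7) ((551.72021484375, 17.5933837890625), (538.5503540039062, 262.8319396972656), 8.144159317016602)
white (74, 72, 113, 48) (664.8, 292.2, 130.4) ((675.0562133789062, 286.63006591796875), (253.9466094970703, 106.84117126464844), 87.45677947998047)
white (327, 41, 64, 56) (746.5, -230.0, 85.7) ((729.1423950195312, -212.5160369873047), (162.35317993164062, 88.6623306274414), 33.51773452758789)
white (54, 226, 124, 34) (341.8, 311.4, 136.9) ((356.31097412109375, 302.86639404296875), (269.06182861328125, 52.586090087890625), 77.5298843383789)
white (269, 76, 48, 52) (668.1, -72.6, 69.9) ((661.052490234375, -78.3317718505859
[... 2495 characters left out ...]
353.0, -223.4, 36.4) ((368.67706298828125, -246.56222534179688), (70.4845199584961, 36.92413330078125), 16.2183895111084)
white (490, 33, 22, 8) (851.5, 1036.2, 33.6) ((847.629638671875, 992.7389526367188), (63.25373840332031, 52.09082794189453), 27.35295295715332)
white (462, 28, 20, 8) (758.4, 1037.2, 33.2) ((759.5767211914062, 989.961181640625), (64.1956787109375, 54.19133377075195), 27.300437927246094)
white (434, 22, 20, 8) (663.2, 1035.8, 33.8) ((665.8650512695312, 991.826904296875), (62.970455169677734, 58.30269241333008), 9.541906356811523)
white (352, 195, 11, 14) (662.0, 65.2, 20.5) ((667.6838989257812, 48.68073272705078), (20.174943923950195, 38.4827766418457), 18.873079299926758)
```

View pics/crop1.png

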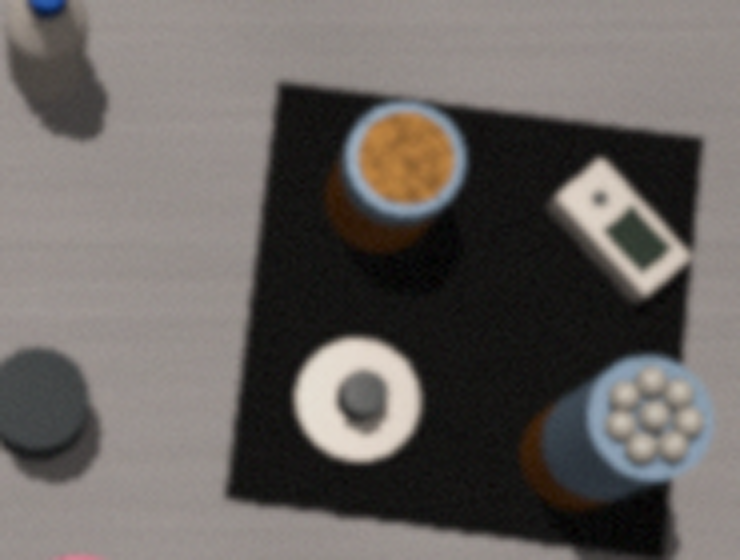

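The crop shows the white lid with grey knob (top view about 340,184), the jar, logger and cup clear of each other on the mat. Both views put the lid at (472,-175), so that is the one to use. Next I refine the probe.

Run:
```python
from h import *
from cell import ctrl
for n,(x0,y0,x1,y1) in(('top',(125,165,180,215)),('scene',(285,80,325,145))):
    c=ctrl.calibration(n);im=np.load(f'pics/{n}0.npy')
    hsv=cv2.cvtColor(im,cv2.COLOR_RGB2HSV);H,S,V=[hsv[...,i].astype(int) for i in range(3)]
    roi=np.zeros(S.shape,bool);roi[y0:y1,x0:x1]=1
    for nm,m in(('foot',(im.max(2)<75)),('head',(S<90)&(V>140))):
        for b in blobs(m&roi,12)[:2]: print(n,nm,cv2.boundingRect(b),circ(c,b,17),circ(c,b,133),cv2.minAreaRect(b))
    # predicted foot centre for check
im=np.load('pics/top0.npy')[160:215,115:190,::-1]; im2=np.load('pics/scene0.npy')[80:145,270:340,::-1]
cv2.imwrite('pics/crop2.png',np.hstack([cv2.resize(i,(400,390),interpolation=cv2.INTER_CUBIC) for i in(im,im2)]))
```

```text
top foot (143, 181, 24, 28) (449.6, 227.9, 36.8) (433.0, 203.2, 32.8) ((156.00001525878906, 193.00001525878906), (32.52690887451172, 14.142135620117188), 45.0)
top head (134, 174, 10, 11) (483.7, 263.7, 11.6) (463.4, 235.1, 10.3) ((138.5, 179.0), (10.0, 9.0), 90.0)
scene foot (285, 125, 24, 11) (453.8, 222.9, 32.9) (510.8, 79.6, 26.9) ((296.5, 130.0), (10.0, 23.0), 90.0)
scene foot (310, 89, 15, 9) (434.3, 405.7, 27.1) (494.9, 228.8, 22.1) ((316.8500061035156, 93.44999694824219), (15.811388969421387, 4.110960960388184), 18.434946060180664)
scene head (285, 80, 40, 24) (401.5, 399.4, 84.0) (468.1, 223.7, 68.5) ((304.5, 91.5), (23.0, 39.0), 90.0)
```

View pics/crop2.png

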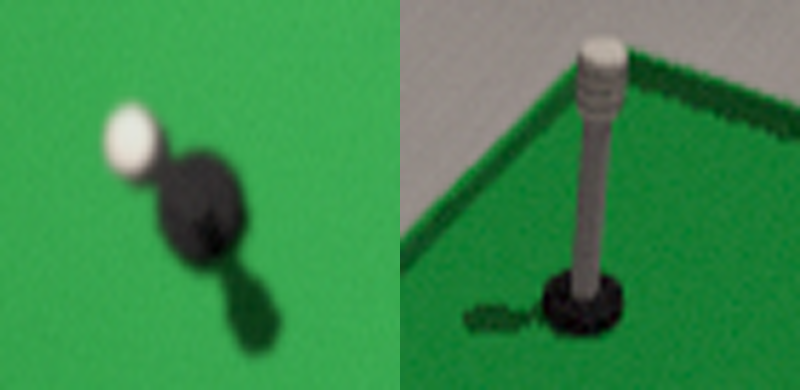

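The crop shows the probe head at top (139.5,180), the foot at top (153,189.6) and at scene (302,130.5). I now start moving: turn the tool towards the tray's axes, then go over to the cup.

Emit:
carry_out --deltas '[0, 0, -9.8, 0, 0, -0.02, -1, 0, 0, -9.8, 0, 0, -0.02, -1, 0, 0, -9.8, 0, 0, -0.02, -1, 0, 0, -9.8, 0, 0, 0, -1, 0, 0, -9.8, 0, 0, 0, -1, 0, 0, -9.8, 0, 0, 0, -1, 0, 0, -9.8, 0, 0, 0, -1, 0, 0, 0, 0, 0, 0, -1]'

```text
clock: 1.1
eef_pos: [188.0, -621.9, 290.8]
tool_rot: [-3.142, -0.001, 1.489]
force: [0.0, -0.9, 0.3]
width: 85.5
gripper_force: 0.0
```

```bash
cat >> h.py <<'E'
def plan(p,yaw,tgt,tyaw=None):   # world shift -> tool-axes shift (mm), tool pointing down
    tyaw=yaw if tyaw is None else tyaw;d=np.array(tgt)-p;c,s=np.cos(tyaw),np.sin(tyaw)
    return dict(wz=round(-np.degrees(tyaw-yaw),2),d=np.round([c*d[0]+s*d[1],s*d[0]-c*d[1],-d[2]],1))
E
python3 - <<'E'
from h import *
from cell import ctrl
s=ctrl.read_state();p=s['eef_pos'];y=s['tool_rot'][2];print(s['clock'],p,s['tool_rot'])
c=ctrl.calibration('wrist');R=c['R'];print('cam',-R.T@c['t']-p,R[2],c['mtx'][0,0])
print(plan(p,y,[439,-289,275]))
ct,cs=ctrl.calibration('top'),ctrl.calibration('scene')
print('foot',ray(ct,(152.9,189.6),13),ray(cs,(302,130.5),11),'head top',ray(ct,(138.9,179.2),133))
E
```

```text
1.1 [ 187.98652283 -621.9031566   290.75608258] [-3.14158002e+00 -1.20153645e-03  1.48909007e+00]
cam [  6.40930575  81.83865773 145.21828507] [-0.02709385 -0.31906735 -0.94734468] 321.5541751143273
{'wz': np.float64(-0.0), 'd': array([352.3, 223. ,  15.8])}
foot [[460.92815685 232.4515746   13.        ]] [[464.1088898  235.63849768  11.        ]] head top [[463.1267404  234.59663703 133.        ]]
```

Emit:
carry_out --deltas '[0, 0, 0, 0.05, 0.032, 0, -1, 0, 0, 0, 0.05, 0.032, 0, -1, 0, 0, 0, 0.05, 0.032, 0, -1, 0, 0, 0, 0.05, 0.032, 0, -1, 0, 0, 0, 0.05, 0.032, 0, -1, 0, 0, 0, 0.05, 0.032, 0, -1, 0, 0, 0, 0.052, 0.031, 0, -1, 0, 0, 0, 0, 0, 0, -1]'

```text
clock: 2.1
eef_pos: [442.1, -283.4, 291.7]
tool_rot: [3.139, -0.003, 1.498]
force: [-0.7, -0.6, -0.1]
width: 85.4
gripper_force: 0.0
```

Run:
```python
from h import *
from cell import ctrl
s=ctrl.read_state();p=s['eef_pos'];y=s['tool_rot'][2];c=ctrl.calibration('wrist');print(p,y)
im=ctrl.get_image('wrist');cv2.imwrite('pics/w1.png',im[:,:,::-1]);np.save('pics/w1.npy',im)
hsv=cv2.cvtColor(im,cv2.COLOR_RGB2HSV);H,S,V=[hsv[...,i].astype(int) for i in range(3)]
for b in blobs((H>95)&(H<120)&(S>40)&(V>90),300): print('blue',cv2.boundingRect(b),circ(c,b,88),circ(c,b,153))
print(proj(c,[[439,-289,153],[585,-190,88],[472,-175,9],[564,-319,27]]))
```

```text
[ 442.09558072 -283.4142324   291.67924325] 1.4979388030515586
blue (223, 142, 64, 68) (438.6, -302.1, 41.6) (440.2, -283.4, 33.9)
[[253.24433688 184.12502079]
 [390.72309743  61.28270846]
 [273.69711143  59.69349338]
 [350.26031925 170.94498217]]
```

View pics/w1.png

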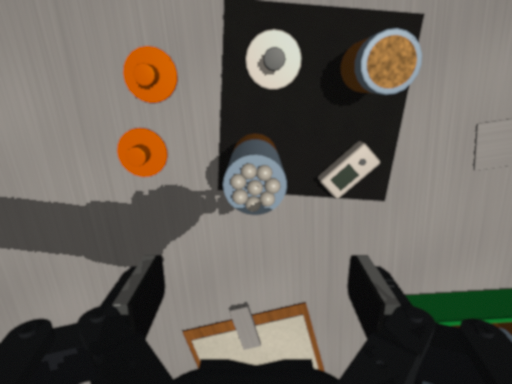

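The wrist view shows the cup's rim at (255,181), the jar at (389,61), lid at (273,59) and logger at (349,169). All are within 2 px of the predictions.

```bash
cat > st.py <<'E'
import sys
from h import *
from cell import ctrl
s=ctrl.read_state();p=s['eef_pos'];y=s['tool_rot'][2];print(round(s['clock'],2),p.round(1),s['tool_rot'].round(4),s['force'].round(1),round(s['width'],1),s['gripper_force'])
a=[float(v) for v in sys.argv[1:]]
if a: print(plan(p,y,a[:3],*a[3:]))
E
python3 st.py 440 -288 102 1.4905
```

```text
2.15 [ 439.9 -286.7  291.4] [ 3.1413e+00 -5.0000e-04  1.4936e+00] [-0.7 -0.1 -0. ] 85.6 0.0
{'wz': np.float64(0.18), 'd': array([ -1.2,   0.2, 189.4])}
```

Emit:
carry_out --deltas '[0, 0, 0, 0.001, 0.001, 0.045, -1, 0, 0, 0, 0, 0, 0.045, -1, 0, 0, 0, 0, 0, 0.04, -1, 0, 0, 0, 0, 0, 0.035, -1, 0, 0, 0, 0, 0, 0.024, -1, 0, 0, 0, 0, 0, 0, -1, 0, 0, 0, 0, 0, 0, 1, 0, 0, 0, 0, 0, 0, 1, 0, 0, 0, 0, 0, 0, 1, 0, 0, 0, 0, 0, 0, 1, 0, 0, 0, 0, 0, 0, 1, 0, 0, 0, 0, 0, 0, 1]'

```text
clock: 3.65
eef_pos: [440.4, -289.1, 103.8]
tool_rot: [3.139, 0.002, 1.49]
force: [-0.3, -0.5, 6.7]
width: 59.1
gripper_force: 64.4
```

```bash
python3 st.py
```

```text
3.65 [ 440.4 -289.1  103.8] [3.1393e+00 1.9000e-03 1.4905e+00] [-0.3 -0.5  6.7] 59.1 64.43729996681213
```

Emit:
carry_out --deltas '[0, 0, 0, 0, 0, -0.02, 1, 0, 0, 0, 0, 0, -0.045, 1, 0, 0, 0, 0, 0, -0.045, 1, 0, 0, 0, 0, 0, -0.045, 1, 0, 0, 0, 0, 0, -0.035, 1, 0, 0, 0, 0, 0, 0, 1, 0, 0, 0, 0, 0, 0, 1]'

```text
clock: 4.53
eef_pos: [438.4, -287.7, 290.9]
tool_rot: [-3.139, -0.001, 1.491]
force: [-0.9, -0.5, -5.3]
width: 59.2
gripper_force: 66.5
```

Run:
```python
from h import *
from cell import ctrl
s=ctrl.read_state();p=s['eef_pos'];y=s['tool_rot'][2];c=ctrl.calibration('wrist');print(p,s['tool_rot'],s['force'],s['width'])
im=ctrl.get_image('wrist');cv2.imwrite('pics/w2.png',im[:,:,::-1])
z=p[2]+49.2 # rim
print(proj(c,[[p[0],p[1],z]]),plan(p,y,[471,334.2,290],1.4905))
```

```text
[ 438.35681225 -287.66344595  290.91952944] [-3.13890585e+00 -1.02447930e-03  1.49088203e+00] [-0.90137218 -0.54398948 -5.28383458] 59.218991460514495
[[256.51949941 321.22572999]] {'wz': np.float64(0.02), 'd': array([622.5, -17.3,   0.9])}
```

View pics/w2.png

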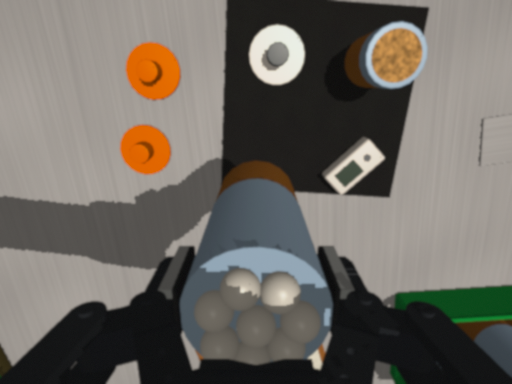

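The cup is held upright, its centre near (257,325) as predicted, and all neighbours are undisturbed. Carrying it to the tray.

Emit:
carry_out --deltas '[0, 0, 0, 0.025, -0.001, 0, 1, 0, 0, 0, 0.045, -0.001, 0, 1, 0, 0, 0, 0.055, -0.002, 0, 1, 0, 0, 0, 0.055, -0.002, 0, 1, 0, 0, 0, 0.055, -0.002, 0, 1, 0, 0, 0, 0.055, -0.002, 0, 1, 0, 0, 0, 0.055, -0.002, 0, 1, 0, 0, 0, 0.055, -0.001, 0, 1, 0, 0, 0, 0.055, -0.001, 0, 1, 0, 0, 0, 0.055, -0.001, 0, 1, 0, 0, 0, 0.05, -0.001, 0, 1, 0, 0, 0, 0.03, -0.001, 0, 1]'

```text
clock: 6.08
eef_pos: [468.2, 304.0, 290.3]
tool_rot: [-3.138, 0.0, 1.494]
force: [-0.1, -0.2, -4.4]
width: 59.1
gripper_force: 66.4
```

Emit:
carry_out --deltas '[0, 0, 0, 0.02, 0, 0, 1, 0, 0, 0, 0.012, 0, 0, 1, 0, 0, 0, 0, 0, 0, 1, 0, 0, 0, 0, 0, 0, 1, 0, 0, 0, 0, 0, 0, 1]'

```text
clock: 6.7
eef_pos: [472.6, 332.0, 292.4]
tool_rot: [3.141, 0.001, 1.489]
force: [-0.4, 0.0, -4.0]
width: 58.8
gripper_force: 66.4
```

Run:
```python
from h import *
from cell import ctrl
s=ctrl.read_state();p=s['eef_pos'];y=s['tool_rot'][2];c=ctrl.calibration('wrist');print(s['clock'],p,s['tool_rot'],s['force'],s['width'],s['qpos'])
im=ctrl.get_image('top');cv2.imwrite('pics/t3.png',im[:,:,::-1])
im=ctrl.get_image('wrist');np.save('pics/w3.npy',im);cv2.imwrite('pics/w3.png',im[:,:,::-1])
print(plan(p,y,[471,334.2,110],1.4905),proj(c,[[463,234.5,5],[463,234.5,133]]))
```

```text
6.7 [472.64510845 331.9840337  292.41861748] [3.14122122e+00 7.56228569e-04 1.48941765e+00] [-0.39200451  0.04936798 -3.96045246] 58.82556707351797 [-0.32944795  0.49950124 -0.51377815  1.6358121   0.27134122  1.07820187
 -1.00166849]
{'wz': np.float64(-0.06), 'd': array([  2.1,  -1.8, 182.4])} [[255.09150254 213.77350972]
 [254.7659901  259.61010897]]
```

View pics/w3.png

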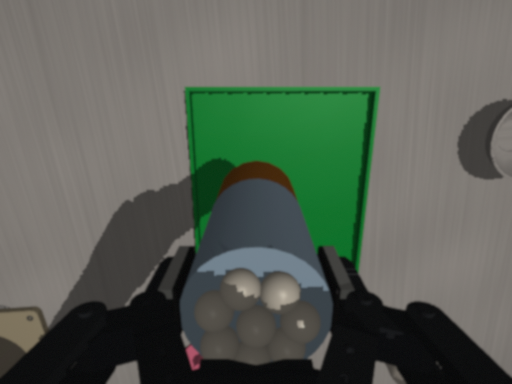

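The wrist view shows the cup over the tray, squared to the end wall at rows 88–92. The probe is hidden behind the hand. Lowering.

Emit:
carry_out --deltas '[0, 0, 0, 0.002, -0.001, 0.03, 1, 0, 0, 0, 0, 0, 0.04, 1, 0, 0, 0, 0, 0, 0.04, 1, 0, 0, 0, 0, 0, 0.03, 1, 0, 0, 0, 0, 0, 0.02, 1, 0, 0, 0, 0, 0, 0.012, 1, 0, 0, 0, 0, 0, 0.006, 1, 0, 0, 0, 0, 0, 0, 1, 0, 0, 0, 0, 0, 0, 1]'

```text
clock: 7.92
eef_pos: [471.9, 335.8, 115.1]
tool_rot: [3.14, -0.001, 1.491]
force: [-0.3, 0.1, -3.6]
width: 59.0
gripper_force: 66.4
```

```bash
python3 - <<'E'
from h import *
c=None
E
python3 st.py 471 334.2 106 1.4905
```

```text
7.92 [471.9 335.8 115.1] [ 3.1404e+00 -1.1000e-03  1.4910e+00] [-0.3  0.1 -3.6] 59.0 66.40733242034912
{'wz': np.float64(0.03), 'd': array([-1.6, -0.7,  9.1])}
```

Emit:
carry_out --deltas '[0, 0, 0, -0.001, -0.001, 0.004, 1, 0, 0, 0, 0, 0, 0.003, 1, 0, 0, 0, 0, 0, 0.002, 1, 0, 0, 0, 0, 0, 0, 1, 0, 0, 0, 0, 0, 0, 1]'

```text
clock: 8.55
eef_pos: [470.3, 334.5, 105.8]
tool_rot: [3.141, 0.0, 1.491]
force: [-1.3, -1.0, 3.8]
width: 58.8
gripper_force: 66.6
```

Emit:
carry_out --deltas '[0, 0, 0, 0, 0, 0, -1, 0, 0, 0, 0, 0, 0, -1, 0, 0, 0, 0, 0, 0, -1, 0, 0, 0, 0, 0, 0, -1, 0, 0, 0, 0, 0, 0, -1, 0, 0, 0, 0, 0, -0.02, -1, 0, 0, 0, 0, 0, -0.04, -1, 0, 0, 0, 0, 0, -0.05, -1, 0, 0, 0, 0, 0, -0.05, -1, 0, 0, 0, 0, 0, -0.03, -1, 0, 0, 0, 0, 0, 0, -1, 0, 0, 0, 0, 0, 0, -1]'

```text
clock: 10.05
eef_pos: [470.0, 333.9, 294.5]
tool_rot: [-3.141, 0.001, 1.491]
force: [0.4, 0.3, -0.3]
width: 85.2
gripper_force: 0.0
```

```bash
python3 st.py 458 75 295 1.4905
```

```text
10.05 [470.  333.9 294.5] [-3.1408e+00  1.2000e-03  1.4910e+00] [ 0.4  0.3 -0.3] 85.2 0.0
{'wz': np.float64(0.03), 'd': array([-259. ,    8.8,   -0.5])}
```

Stop at y≈75 to see the cup and probe with the wrist camera.

Emit:
carry_out --deltas '[0, 0, 0, -0.04, 0.001, 0, -1, 0, 0, 0, -0.055, 0.002, 0, -1, 0, 0, 0, -0.055, 0.002, 0, -1, 0, 0, 0, -0.055, 0.002, 0, -1, 0, 0, 0, -0.054, 0.001, 0, -1, 0, 0, 0, 0, 0, 0, -1, 0, 0, 0, 0, 0, 0, -1]'

```text
clock: 10.92
eef_pos: [457.3, 76.0, 294.6]
tool_rot: [-3.14, -0.001, 1.491]
force: [-0.9, 0.2, 0.7]
width: 85.4
gripper_force: 0.0
```

Run:
```python
from h import *
from cell import ctrl
s=ctrl.read_state();p=s['eef_pos'];c=ctrl.calibration('wrist');print(s['clock'],p)
im=ctrl.get_image('wrist');np.save('pics/w4.npy',im);cv2.imwrite('pics/w4.png',im[:,:,::-1])
im=ctrl.get_image('top');np.save('pics/t4.npy',im);cv2.imwrite('pics/t4.png',im[:,:,::-1])
print(proj(c,[[463,234.5,17],[463,234.5,133],[471,334,155],[364,78,20],[391,414,20],[628,395,20],[601,59,20]]).round(1))
```

```text
10.925 [457.26884968  76.00915318 294.57644668]
[[ 250.9   14.4]
 [ 248.5  -14. ]
 [ 246.6 -197.1]
 [ 186.4  153.1]
 [ 162.8 -183.2]
 [ 403.7 -183.7]
 [ 366.   153.3]]
```

View pics/w4.png

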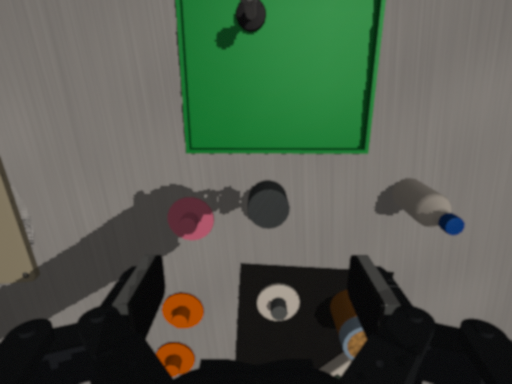

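The wrist view shows the foot at (251,14) and tray corners at (186,153) and (368,153), within 2 px of the prediction. So the probe and tray are confirmed. Next I check the cup numerically in the top image and plan the jar.

```bash
python3 - <<'E'
from h import *
from cell import ctrl
c=ctrl.calibration('top');im=np.load('pics/t4.npy');hsv=cv2.cvtColor(im,cv2.COLOR_RGB2HSV);H,S,V=[hsv[...,i].astype(int) for i in range(3)]
for b in blobs((H>95)&(H<120)&(S>40)&(V>90),60): print('blue',cv2.boundingRect(b),circ(c,b,155))
cw=ctrl.calibration('wrist')
print(proj(c,[[470.5,334.2,155],[463,234.5,133]]))
cv2.imwrite('pics/crop4.png',cv2.resize(im[110:240,60:240,::-1],None,fx=4,fy=4,interpolation=cv2.INTER_CUBIC))
E
python3 st.py 585 -190 250 1.4905
```

```text
blue (83, 166, 22, 25) (463.3, 318.5, 26.8)
blue (336, 110, 31, 30) (565.5, -177.7, 29.9)
blue (256, 77, 11, 11) (651.8, -4.8, 11.1)
[[ 84.4751285  173.58799131]
 [138.94700481 179.26374835]]
11.03 [457.5  77.2 294.9] [-3.1407e+00 -8.0000e-04  1.4936e+00] [-0.5  0.5 -0.8] 85.4 0.0
{'wz': np.float64(0.18), 'd': array([-256.1,  148.6,   44.9])}
```

View pics/crop4.png

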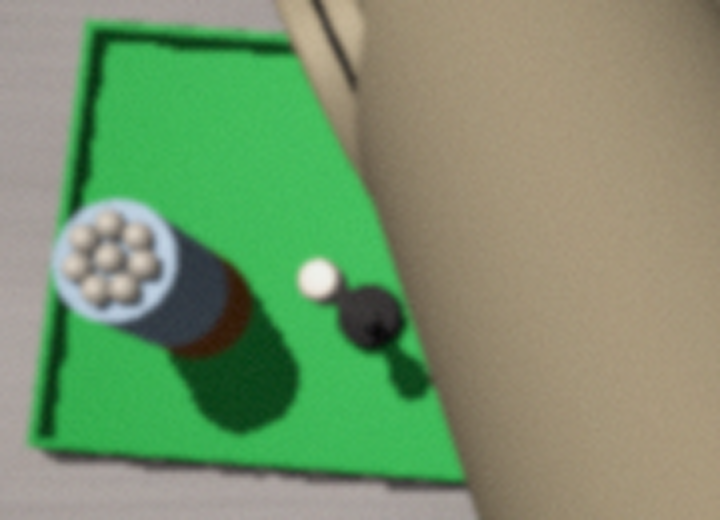

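The crop shows the cup rim at about top (88.6,174.6), where I predicted (84.5,173.6), and the probe head at (139.4,179.4). So the cup may stand short along y. I cross-check this in both cameras.

Run:
```python
from h import *
from cell import ctrl
c=ctrl.calibration('top');cs=ctrl.calibration('scene')
print(ray(c,[(88.6,174.6),(139.4,179.4)],155).round(1),ray(c,(139.4,179.4),133))
im=ctrl.get_image('scene');np.save('pics/s5.npy',im)
hsv=cv2.cvtColor(im,cv2.COLOR_RGB2HSV);H,S,V=[hsv[...,i].astype(int) for i in range(3)]
q=proj(cs,[[470.5,334.2,155],[470.5,334.2,5],[463,234.5,5],[463,234.5,133]]);print(q.round(1))
x,y=q[0].astype(int)
cv2.imwrite('pics/crop5.png',cv2.resize(im[y-35:y+95,x-90:x+60,::-1],None,fx=4,fy=4,interpolation=cv2.INTER_CUBIC));print(x-90,y-35)
```

```text
[[468.5 326.2 155. ]
 [458.9 228.2 155. ]] [[462.72707068 233.60229719 133.        ]]
[[325.   61.5]
 [318.9 113.1]
 [301.3 132.5]
 [305.   88.3]]
234 26
```

View pics/crop5.png

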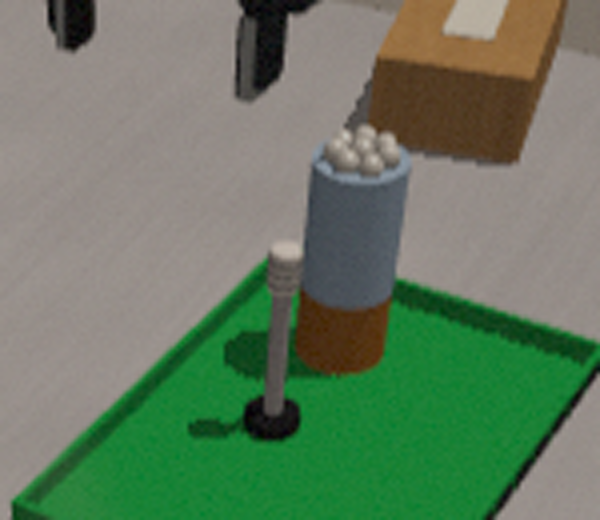

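The crop shows the cup upright on the tray floor and the probe untouched. I fit the cup's rim and base numerically in both views.

Run:
```python
from h import *
from cell import ctrl
from scipy.optimize import least_squares
def fit(P,r):
    f=lambda q:np.hypot(P[:,0]-q[0],P[:,1]-q[1])-r
    s=least_squares(f,P.mean(0),loss='soft_l1');return s.x.round(1),np.abs(s.fun).mean().round(2)
for n,f,(x0,y0,x1,y1) in(('top','t4',(60,150,130,205)),('scene','s5',(300,50,345,125))):
    c=ctrl.calibration(n);im=np.load(f'pics/{f}.npy');hsv=cv2.cvtColor(im,cv2.COLOR_RGB2HSV);H,S,V=[hsv[...,i].astype(int) for i in range(3)]
    roi=np.zeros(S.shape,bool);roi[y0:y1,x0:x1]=1
    body=roi&(((H>95)&(H<125)&(S>40))|((H<20)&(S>120)))
    if n=='top': body|=roi&(V>150)&(S<90)&(im[...,0]>130)
    b=blobs(body,50)[0].reshape(-1,2);print(n,cv2.boundingRect(b))
    if n=='top': # outer hull: far side = rim, near side = base
        rim=b[(b[:,0]<92)&(b[:,1]<188)|(b[:,1]<164)&(b[:,0]<95)];bas=b[(b[:,0]>113)|(b[:,1]>196)]
        g=(V>130)&(im[...,0]>120)&roi
        bb=blobs(g&(np.arange(512)[None]>70),50)[0];print('bright',cv2.boundingRect(bb),circ(c,bb,155))
        bas=bas[bas[:,1]>178]
        print('rim',fit(ray(c,rim,155)[:,:2],30),len(rim))
    else: bas=b[b[:,1]>111]
    print('base',fit(ray(c,bas,5)[:,:2],30),len(bas))
```

```text
top (60, 150, 56, 55)
bright (71, 150, 33, 41) (481.3, 335.3, 45.0)
rim (array([483.9, 362. ]), np.float64(7.94)) 111
base (array([447.6, 395.4]), np.float64(20.7)) 32
scene (310, 71, 25, 31)<stdin>:6: RuntimeWarning: Mean of empty slice.
  ret = um.true_divide(
Traceback (most recent call last):
ValueError: Initial guess is outside of provided bounds
```

Run:
```python
from h import *
from cell import ctrl
c=ctrl.calibration('top');s=ctrl.calibration('scene')
print('base top',ray(c,(108.6,185.6),5),'rim top',ray(c,(88.6,174.75),155))
print('rim scene',ray(s,(324.2,64.7),155),'base scene',ray(s,(319.4,111.3),5))
print('probe head scene',ray(s,(305.4,88.8),133),'foot',ray(s,(302,130.5),11))
# cup in hand: same camera-to-tool geometry as now
w=ctrl.calibration('wrist');p=ctrl.read_state()['eef_pos']
for o in(0,-4,-8):
    print(o,proj(w,[[p[0],p[1]+30+o,p[2]+49.2],[p[0],p[1]+30+o,p[2]-100.8],[p[0],p[1]+o,p[2]+52]]).round(1).tolist())
```

```text
base top [[471.37565175 332.75215176   5.        ]] rim top [[468.21201128 326.14370245 155.        ]]
rim scene [[474.5480355  318.92870089 155.        ]] base scene [[468.52875192 342.72942726   5.        ]]
probe head scene [[464.63408692 232.90217695 133.        ]] foot [[464.1088898  235.63849768  11.        ]]
0 [[250.0, 248.1], [253.6, 154.4], [256.8, 326.8]]
-4 [[251.0, 258.6], [254.0, 159.4], [257.7, 335.8]]
-8 [[252.0, 268.9], [254.4, 164.4], [258.5, 344.6]]
```

Run:
```python
from h import *
from cell import ctrl
T=ctrl.calibration('top');S=ctrl.calibration('scene')
def tri(a,b):
    P=[k['mtx']@np.c_[k['R'],k['t']] for k in(T,S)]
    X=cv2.triangulatePoints(*P,np.float64(a).reshape(2,1),np.float64(b).reshape(2,1)).ravel();X=X[:3]/X[3]
    return X.round(1),(proj(T,X)-a).round(1),(proj(S,X)-b).round(1)
print('rim',tri((88.6,174.75),(324.2,66.4)));print('base',tri((108.6,185.6),(319.4,112.1)))
print('head',tri((139.4,179.4),(305.4,87.5)))
# original cup: mid mushroom / rim in first pictures
im=np.load('pics/scene0.npy')[215:315,120:210,::-1];im2=np.load('pics/top0.npy')[160:225,370:440,::-1]
cv2.imwrite('pics/crop6.png',np.hstack([cv2.resize(im,(400,444),interpolation=cv2.INTER_CUBIC),cv2.resize(im2,(400,444),interpolation=cv2.INTER_CUBIC)]))
```

```text
rim (array([470.7, 330.2, 143.9]), array([[-0.1, -0.2]]), array([[-0.3,  0.1]]))
base (array([471.3, 331.7,   9.8]), array([[-0.2, -0.3]]), array([[-0.4,  0.1]]))
head (array([463. , 233.4, 135.4]), array([[-0.2, -0.4]]), array([[-0.5,  0.1]]))
```

The rim and base triangulate to (471,331), upright and within about 2–3 mm of its target, so the cup stays. Next is the jar.

Emit:
carry_out --deltas '[0, 0, 0, -0.025, 0.014, 0.005, -1, 0, 0, 0, -0.05, 0.03, 0.01, -1, 0, 0, 0, -0.05, 0.03, 0.01, -1, 0, 0, 0, -0.05, 0.03, 0.01, -1, 0, 0, 0, -0.05, 0.03, 0.01, -1, 0, 0, 0, -0.031, 0.0146, 0, -1, 0, 0, 0, 0, 0, 0, -1, 0, 0, 0, 0, 0, 0, -1, 0, 0, 0, 0, 0, 0, -1]'

```text
clock: 12.2
eef_pos: [585.5, -189.1, 250.5]
tool_rot: [-3.142, -0.001, 1.494]
force: [0.2, -0.2, 0.1]
width: 85.5
gripper_force: 0.0
```

```bash
python3 - <<'E'
from h import *
from cell import ctrl
s=ctrl.read_state();p=s['eef_pos'];c=ctrl.calibration('wrist');print(s['clock'],p,s['tool_rot'])
im=ctrl.get_image('wrist');np.save('pics/w7.npy',im)
hsv=cv2.cvtColor(im,cv2.COLOR_RGB2HSV);H,S,V=[hsv[...,i].astype(int) for i in range(3)]
m=((H>95)&(H<120)&(S>40)&(V>100))
for b in blobs(m,300): 
    k=cv2.fitEllipse(b);print('blue',cv2.boundingRect(b),circ(c,b,88),k)
m=(H>8)&(H<25)&(S>100)&(V>130)
for b in blobs(m,300): print('fill',cv2.boundingRect(b),circ(c,b,88))
print(proj(c,[585,-190,88]))
E
python3 st.py 585 -190 36 1.4905
```

```text
12.2 [ 585.5437124  -189.13665575  250.5465609 ] [-3.14159238e+00 -7.86170270e-04  1.49427968e+00]
blue (225, 141, 63, 62) (584.9, -190.3, 31.6) ((255.6989288330078, 171.90240478515625), (58.02974319458008, 59.137168884277344), 89.40823364257812)
fill (11, 137, 57, 54) (373.6, -165.4, 27.9)
fill (232, 150, 49, 47) (584.5, -191.5, 24.4)
fill (13, 213, 48, 21) (350.4, -233.1, 26.1)
fill (461, 210, 51, 18) (819.6, -259.2, 26.4)
[[255.91538361 171.99799014]]
12.25 [ 585.5 -189.5  250.6] [ 3.1414e+00 -5.0000e-04  1.4939e+00] [-0.8 -0.5 -0.5] 85.4 0.0
{'wz': np.float64(0.19), 'd': array([ -0.6,  -0.5, 214.6])}
```

Emit:
carry_out --deltas '[0, 0, 0.2, -0.001, -0.0005, 0.04, -1, 0, 0, 0, 0, 0, 0.05, -1, 0, 0, 0, 0, 0, 0.05, -1, 0, 0, 0, 0, 0, 0.04, -1, 0, 0, 0, 0, 0, 0.024, -1, 0, 0, 0, 0, 0, 0.01, -1, 0, 0, 0, 0, 0, 0, 1, 0, 0, 0, 0, 0, 0, 1, 0, 0, 0, 0, 0, 0, 1, 0, 0, 0, 0, 0, 0, 1, 0, 0, 0, 0, 0, 0, 1]'

```text
clock: 13.62
eef_pos: [585.7, -192.4, 37.6]
tool_rot: [3.14, 0.0, 1.488]
force: [-0.8, 2.0, 6.6]
width: 61.0
gripper_force: 66.0
```

```bash
python3 st.py
```

```text
13.62 [ 585.7 -192.4   37.6] [3.1396e+00 3.0000e-04 1.4876e+00] [-0.8  2.   6.6] 61.0 66.00531578063965
```

Emit:
carry_out --deltas '[0, 0, 0, 0, 0, -0.02, 1, 0, 0, 0, 0, 0, -0.045, 1, 0, 0, 0, 0, 0, -0.045, 1, 0, 0, 0, 0, 0, -0.035, 1, 0, 0, 0, 0, 0, 0, 1, 0, 0, 0, 0, 0, 0, 1]'

```text
clock: 14.38
eef_pos: [583.6, -192.5, 180.4]
tool_rot: [-3.139, 0.0, 1.487]
force: [-0.6, -0.1, -4.6]
width: 61.0
gripper_force: 66.4
```

```bash
python3 st.py 455 134.3 181 1.4905
python3 - <<'E'
from h import *
from cell import ctrl
w=ctrl.calibration('wrist');p=ctrl.read_state()['eef_pos'];im=ctrl.get_image('wrist')
hsv=cv2.cvtColor(im,cv2.COLOR_RGB2HSV);H,S,V=[hsv[...,i].astype(int) for i in range(3)]
z=p[2]+50.5
for b in blobs((H>8)&(H<25)&(S>100)&(V>110),500): print(cv2.boundingRect(b),circ(w,b,z))
for b in blobs((H>95)&(H<120)&(S>40)&(V>100),500): print('blue',cv2.boundingRect(b),circ(w,b,z))
print(proj(w,[[p[0],p[1]+31,z],[p[0],p[1]+24,z]]))
E
```

```text
14.38 [ 583.6 -192.5  180.4] [-3.1394  0.      1.4874] [-0.6 -0.1 -4.6] 61.0 66.43682956695557
{'wz': np.float64(-0.18), 'd': array([ 315.4, -154.4,   -0.6])}
(203, 265, 118, 47) (586.6, -179.4, 20.6)
(0, 147, 33, 63) (510.1, -131.8, 10.2)
(0, 235, 33, 54) (501.2, -160.5, 10.5)
blue (171, 222, 170, 145) (583.8, -186.6, 34.2)
[[248.885168   247.4650977 ]
 [250.76208733 265.92690707]]
```

Emit:
carry_out --deltas '[0, 0, -0.2, 0.025, -0.012, 0, 1, 0, 0, 0, 0.045, -0.022, 0, 1, 0, 0, 0, 0.05, -0.025, 0, 1, 0, 0, 0, 0.05, -0.025, 0, 1, 0, 0, 0, 0.05, -0.025, 0, 1, 0, 0, 0, 0.05, -0.025, 0, 1, 0, 0, 0, 0.03, -0.014, 0, 1, 0, 0, 0, 0.015, -0.006, 0, 1, 0, 0, 0, 0, 0, 0, 1, 0, 0, 0, 0, 0, 0, 1, 0, 0, 0, 0, 0, 0, 1]'

```text
clock: 15.8
eef_pos: [457.0, 132.2, 181.1]
tool_rot: [-3.141, 0.001, 1.488]
force: [-1.0, -0.1, -3.6]
width: 60.7
gripper_force: 66.5
```

```bash
python3 - <<'E'
from h import *
from cell import ctrl
c=ctrl.calibration('wrist');im=ctrl.get_image('wrist');np.save('pics/w8.npy',im);cv2.imwrite('pics/w8.png',im[:,:,::-1])
print(proj(c,[[463,234,17],[463,234,133],[471,331,150]]).round(1))
E
python3 st.py 455 134.3 47 1.4905
```

```text
[[ 253.8   59.6]
 [ 252.2   45.2]
 [ 250.8 -224.6]]
15.85 [456.9 132.5 181.2] [-3.1415e+00  6.0000e-04  1.4885e+00] [ 0.2 -1.1 -3. ] 60.9 66.5479588508606
{'wz': np.float64(-0.12), 'd': array([  1.6,  -2.1, 134.2])}
```

View pics/w8.png

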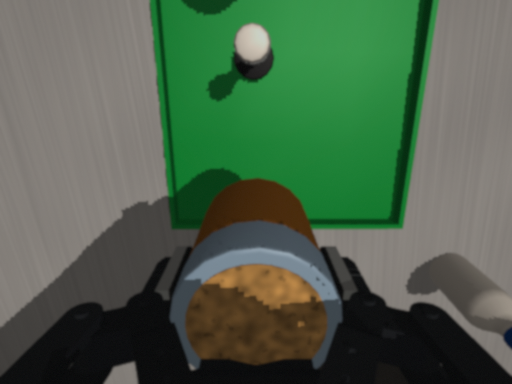

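The wrist view shows the probe head at (253,43) and foot at (254,60), as predicted for (463,234). The jar is held upright. Lowering.

Emit:
carry_out --deltas '[0, 0, 0, 0.0016, -0.002, 0.03, 1, 0, 0, 0, 0, 0, 0.04, 1, 0, 0, 0, 0, 0, 0.035, 1, 0, 0, 0, 0, 0, 0.02, 1, 0, 0, 0, 0, 0, 0.009, 1, 0, 0, 0, 0, 0, 0.003, 1, 0, 0, 0, 0, 0, 0.003, 1, 0, 0, 0, 0, 0, 0.002, 1, 0, 0, 0, 0, 0, 0, 1, 0, 0, 0, 0, 0, 0, 1]'

```text
clock: 17.1
eef_pos: [454.8, 135.7, 39.6]
tool_rot: [3.141, -0.0, 1.491]
force: [0.0, 0.2, -4.1]
width: 60.7
gripper_force: 66.5
```

```bash
python3 st.py 455 134.3 39 1.4905
```

```text
17.1 [454.8 135.7  39.6] [ 3.1411e+00 -2.0000e-04  1.4911e+00] [ 0.   0.2 -4.1] 60.7 66.52297854423523
{'wz': np.float64(0.03), 'd': array([-1.4,  0.3,  0.6])}
```

Not in contact yet; lower a little more.

Emit:
carry_out --deltas '[0, 0, 0, -0.001, 0, 0.001, 1, 0, 0, 0, 0, 0, 0.001, 1, 0, 0, 0, 0, 0, 0, 1, 0, 0, 0, 0, 0, 0, 1]'

```text
clock: 17.6
eef_pos: [454.8, 135.7, 39.5]
tool_rot: [3.139, -0.001, 1.491]
force: [-4.8, 1.3, 21.1]
width: 61.1
gripper_force: 69.0
```

Emit:
carry_out --deltas '[0, 0, 0, 0, 0, -0.001, 1, 0, 0, 0, 0, 0, 0, -1, 0, 0, 0, 0, 0, 0, -1, 0, 0, 0, 0, 0, 0, -1, 0, 0, 0, 0, 0, 0, -1, 0, 0, 0, 0, 0, 0, -1, 0, 0, 0, 0, 0, -0.02, -1, 0, 0, 0, 0, 0, -0.04, -1, 0, 0, 0, 0, 0, -0.05, -1, 0, 0, 0, 0, 0, -0.05, -1, 0, 0, 0, 0, 0, 0, -1, 0, 0, 0, 0, 0, 0, -1]'

```text
clock: 19.1
eef_pos: [454.2, 134.2, 198.0]
tool_rot: [-3.141, 0.001, 1.491]
force: [-1.3, -0.7, -0.4]
width: 85.1
gripper_force: 0.0
```

```bash
python3 - <<'E'
from h import *
from cell import ctrl
c=ctrl.calibration('wrist');im=ctrl.get_image('wrist')
hsv=cv2.cvtColor(im,cv2.COLOR_RGB2HSV);H,S,V=[hsv[...,i].astype(int) for i in range(3)]
for b in blobs((H>95)&(H<120)&(S>40)&(V>100),500): print('blue',cv2.boundingRect(b),circ(c,b,90))
for b in blobs((H>8)&(H<25)&(S>100)&(V>110),300): print('fill',cv2.boundingRect(b),circ(c,b,90))
m=(S<60)&(V>150); m[:, :200]=0;m[:,300:]=0
for b in blobs(m,60): print('head',cv2.boundingRect(b),circ(c,b,133))
E
python3 st.py 564 -319 180 0.695
```

```text
blue (220, 148, 73, 70) (454.7, 136.9, 30.8)
fill (227, 157, 60, 57) (454.2, 136.1, 24.6)
head (244, 33, 29, 32) (463.2, 235.6, 8.8)
19.15 [453.7 134.1 197.4] [-3.1398e+00  1.0000e-03  1.4909e+00] [ 0.3 -0.1 -0.1] 85.7 0.0
{'wz': np.float64(45.6), 'd': array([-205.5,  418.6,   17.4])}
```

Jar stands at (454.5,136.5) with the probe head at (463,235), so about 99 mm. On to the logger: turn first, then travel.

Emit:
carry_out --deltas '[0, 0, 9.1, 0, 0, -0.01, -1, 0, 0, 9.1, 0, 0, 0, -1, 0, 0, 9.1, 0, 0, 0, -1, 0, 0, 9.1, 0, 0, 0, -1, 0, 0, 9.2, 0, 0, 0, -1, 0, 0, 0, -0.012, 0.025, 0, -1, 0, 0, 0, -0.024, 0.049, 0, -1, 0, 0, 0, -0.025, 0.05, 0, -1, 0, 0, 0, -0.025, 0.05, 0, -1, 0, 0, 0, -0.025, 0.05, 0, -1, 0, 0, 0, -0.025, 0.05, 0, -1, 0, 0, 0, -0.024, 0.049, 0, -1]'

```text
clock: 20.65
eef_pos: [537.8, -217.3, 206.3]
tool_rot: [-3.139, 0.002, 0.695]
force: [1.7, 0.6, -1.2]
width: 85.5
gripper_force: 0.0
```

Emit:
carry_out --deltas '[0, 0, 0, -0.024, 0.049, 0, -1, 0, 0, 0, -0.0215, 0.0466, 0.02, -1, 0, 0, 0, 0, 0, 0.01, -1, 0, 0, 0, 0, 0, 0, -1, 0, 0, 0, 0, 0, 0, -1]'

```text
clock: 21.28
eef_pos: [565.2, -316.2, 178.1]
tool_rot: [-3.14, -0.001, 0.698]
force: [1.1, -1.0, -0.3]
width: 85.5
gripper_force: 0.0
```

```bash
python3 - <<'E'
from h import *
from cell import ctrl
c=ctrl.calibration('wrist');im=ctrl.get_image('wrist');cv2.imwrite('pics/w9.png',im[:,:,::-1])
hsv=cv2.cvtColor(im,cv2.COLOR_RGB2HSV);H,S,V=[hsv[...,i].astype(int) for i in range(3)]
print(proj(c,[564,-319,27]))
for b in blobs((S<50)&(V>170),800):
    r=cv2.minAreaRect(ray(c,b.reshape(-1,2),27)[:,:2].astype(np.float32))
    if max(r[1])<120: print(cv2.boundingRect(b),r)
E
python3 st.py 564 -319 180 0.695
```

```text
[[257.54319691 176.58150561]]
(50, 116, 70, 68) ((479.45733642578125, -179.55801391601562), (62.93388748168945, 63.71181106567383), 80.77486419677734)
(148, 268, 62, 72) ((394.1855773925781, -340.7637634277344), (26.793254852294922, 119.93571472167969), 89.22529602050781)
21.32 [ 565.4 -316.5  178.7] [-3.1413e+00 -7.0000e-04  6.9780e-01] [0.4 1.  0.6] 85.6 0.0
{'wz': np.float64(0.16), 'd': array([-2.7,  1. , -1.3])}
```

View pics/w9.png

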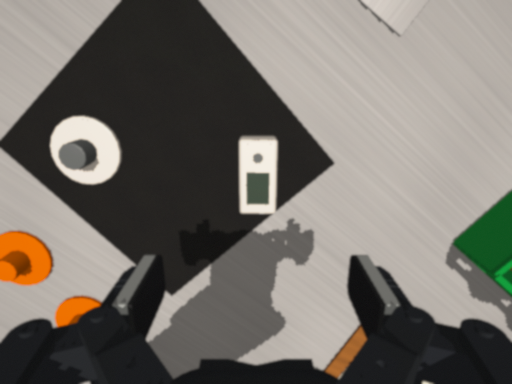

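The wrist view shows the logger at (258,175.5), its long side along the tool's x and squared to it, as predicted. Descending.

Emit:
carry_out --deltas '[0, 0, 0, -0.002, 0.001, 0.04, -1, 0, 0, 0, 0, 0, 0.05, -1, 0, 0, 0, 0, 0, 0.04, -1, 0, 0, 0, 0, 0, 0.025, -1, 0, 0, 0, 0, 0, 0.012, -1, 0, 0, 0, 0, 0, 0.005, -1, 0, 0, 0, 0, 0, 0, 1, 0, 0, 0, 0, 0, 0, 1, 0, 0, 0, 0, 0, 0, 1, 0, 0, 0, 0, 0, 0, 1, 0, 0, 0, 0, 0, 0, 1, 0, 0, 0, 0, 0, 0, 1]'

```text
clock: 22.82
eef_pos: [564.8, -320.9, 7.5]
tool_rot: [3.14, -0.001, 0.695]
force: [0.8, -0.2, 5.7]
width: 34.6
gripper_force: 62.2
```

Emit:
carry_out --deltas '[0, 0, 0, 0, 0, -0.02, 1, 0, 0, 0, 0, 0, -0.045, 1, 0, 0, 0, 0, 0, -0.045, 1, 0, 0, -9.1, 0, 0, -0.045, 1, 0, 0, -9.1, 0, 0, -0.03, 1, 0, 0, -9.1, 0, 0, 0, 1, 0, 0, -9.1, 0, 0, 0, 1, 0, 0, -9.2, 0, 0, 0, 1, 0, 0, 0, 0, 0, 0, 1, 0, 0, 0, 0, 0, 0, 1]'

```text
clock: 24.08
eef_pos: [563.8, -320.6, 191.8]
tool_rot: [3.142, 0.0, 1.488]
force: [-0.4, -0.1, -0.9]
width: 35.1
gripper_force: 61.5
```

```bash
python3 st.py 562.7 226 192 1.4905
```

```text
24.07 [ 563.8 -320.6  191.8] [3.1415e+00 3.0000e-04 1.4882e+00] [-0.4 -0.1 -0.9] 35.1 61.45779848098755
{'wz': np.float64(-0.13), 'd': array([ 5.447e+02, -4.490e+01, -2.000e-01])}
```

Emit:
carry_out --deltas '[0, 0, 0, 0.025, -0.002, 0, 1, 0, 0, 0, 0.05, -0.004, 0, 1, 0, 0, 0, 0.055, -0.005, 0, 1, 0, 0, 0, 0.055, -0.005, 0, 1, 0, 0, 0, 0.055, -0.005, 0, 1, 0, 0, 0, 0.055, -0.005, 0, 1, 0, 0, 0, 0.055, -0.005, 0, 1, 0, 0, 0, 0.055, -0.005, 0, 1, 0, 0, 0, 0.055, -0.004, 0, 1, 0, 0, 0, 0.045, -0.003, 0, 1, 0, 0, 0, 0.025, -0.002, 0, 1, 0, 0, 0, 0.0147, 0, 0, 1]'

```text
clock: 25.58
eef_pos: [562.1, 228.0, 191.5]
tool_rot: [3.141, -0.0, 1.492]
force: [-0.5, -0.4, -0.8]
width: 34.8
gripper_force: 61.4
```

Emit:
carry_out --deltas '[0, 0, 0, 0, 0, 0, 1, 0, 0, 0, 0, 0, 0, 1, 0, 0, 0, 0, 0, 0, 1]'

```text
clock: 25.95
eef_pos: [562.9, 224.3, 191.3]
tool_rot: [3.142, 0.001, 1.489]
force: [0.2, -0.5, -1.0]
width: 35.0
gripper_force: 61.5
```

```bash
python3 st.py 562.7 226 30 1.4905
python3 - <<'E'
from h import *
from cell import ctrl
c=ctrl.calibration('wrist');im=ctrl.get_image('wrist');cv2.imwrite('pics/w10.png',im[:,:,::-1])
p=ctrl.read_state()['eef_pos'];u=np.array([.0802,.9968,0])
print(proj(c,[p+u*37+[0,0,19.5],p-u*37+[0,0,19.5],p+u*37-[0,0,4.5]]).round(1))
E
```

```text
25.95 [562.9 224.3 191.3] [3.1415e+00 1.0000e-03 1.4886e+00] [ 0.2 -0.5 -1. ] 35.0 61.4503812789917
{'wz': np.float64(-0.11), 'd': array([  1.7,  -0.3, 161.3])}
[[256.5 197.7]
 [256.7 340.2]
 [256.4 180.9]]
```

View pics/w10.png

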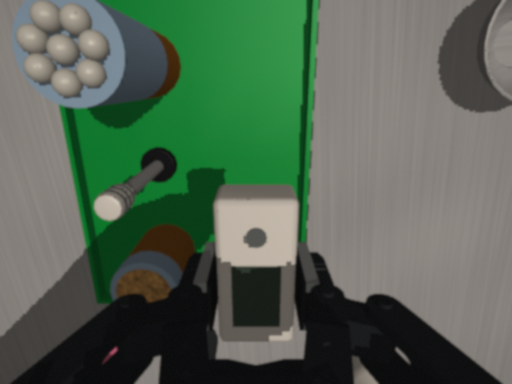

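The wrist view shows the logger level and square in the grip (ends at rows 186 and 340), with the probe, cup and jar clear of it. Lowering.

Emit:
carry_out --deltas '[0, 0, 0, 0.002, 0, 0.03, 1, 0, 0, 0, 0, 0, 0.045, 1, 0, 0, 0, 0, 0, 0.04, 1, 0, 0, 0, 0, 0, 0.03, 1, 0, 0, 0, 0, 0, 0.02, 1, 0, 0, 0, 0, 0, 0.008, 1, 0, 0, 0, 0, 0, 0.004, 1, 0, 0, 0, 0, 0, 0.002, 1, 0, 0, 0, 0, 0, 0, 1, 0, 0, 0, 0, 0, 0, 1]'

```text
clock: 27.25
eef_pos: [563.0, 228.3, 12.9]
tool_rot: [3.141, -0.0, 1.491]
force: [0.7, -0.3, -1.1]
width: 34.7
gripper_force: 61.5
```

```bash
python3 st.py 562.7 226 9.5 1.4905
```

```text
27.25 [563.  228.3  12.9] [ 3.1407e+00 -4.0000e-04  1.4911e+00] [ 0.7 -0.3 -1.1] 34.7 61.524492502212524
{'wz': np.float64(0.03), 'd': array([-2.3, -0.2,  3.4])}
```

Emit:
carry_out --deltas '[0, 0, 0, -0.0015, 0, 0.001, 1, 0, 0, 0, 0, 0, 0.001, 1, 0, 0, 0, 0, 0, 0.001, 1, 0, 0, 0, 0, 0, 0, 1, 0, 0, 0, 0, 0, 0, 1]'

```text
clock: 27.88
eef_pos: [562.6, 226.5, 9.5]
tool_rot: [3.142, 0.0, 1.491]
force: [-1.1, -1.2, 1.8]
width: 34.7
gripper_force: 61.7
```

Emit:
carry_out --deltas '[0, 0, 0, 0, 0, 0, -0.2, 0, 0, 0, 0, 0, 0, -0.2, 0, 0, 0, 0, 0, 0, -0.2, 0, 0, 0, 0, 0, 0, -0.2, 0, 0, 0, 0, 0, -0.015, -0.2, 0, 0, 0, 0, 0, -0.04, -0.2, 0, 0, 0, 0, 0, -0.05, -1, 0, 0, 0, 0, 0, -0.05, -1, 0, 0, 0, 0, 0, -0.035, -1, 0, 0, 0, 0, 0, 0, -1, 0, 0, 0, 0, 0, 0, -1]'

```text
clock: 29.25
eef_pos: [562.2, 226.2, 199.5]
tool_rot: [-3.142, 0.0, 1.491]
force: [-0.2, -0.3, 0.1]
width: 85.4
gripper_force: 0.0
```

```bash
python3 - <<'E'
from h import *
from cell import ctrl
c=ctrl.calibration('wrist');im=ctrl.get_image('wrist');cv2.imwrite('pics/w11.png',im[:,:,::-1])
hsv=cv2.cvtColor(im,cv2.COLOR_RGB2HSV);H,S,V=[hsv[...,i].astype(int) for i in range(3)]
for b in blobs((S<60)&(V>150),400):
    r=cv2.minAreaRect(ray(c,b.reshape(-1,2),29)[:,:2].astype(np.float32))
    if max(r[1])<140: print(cv2.boundingRect(b),r)
E
python3 st.py 472 -175 150 1.4905
```

```text
(240, 133, 34, 69) ((562.2421875, 226.99783325195312), (70.86480712890625, 33.28195571899414), 84.81293487548828)
(102, 194, 25, 23) ((409.9425354003906, 198.9336395263672), (24.763648986816406, 25.852886199951172), 85.44384002685547)
29.3 [561.9 226.1 198.7] [-3.1403e+00  1.0000e-03  1.4911e+00] [0.  0.8 0. ] 85.6 0.0
{'wz': np.float64(0.03), 'd': array([-407. ,  -57.4,   48.7])}
```

View pics/w11.png

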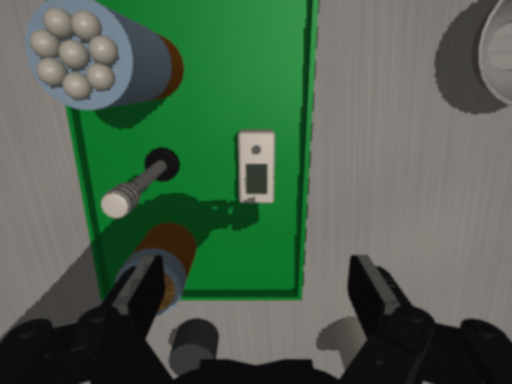

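The wrist view shows the logger lying flat with its screen up at (257,167), measured at (562,227) and 84.8° against the wanted (562.7,226) and 85.4°. The probe is untouched. Now the lid.

Emit:
carry_out --deltas '[0, 0, 0, -0.025, -0.003, 0, -1, 0, 0, 0, -0.05, -0.007, 0, -1, 0, 0, 0, -0.055, -0.008, 0, -1, 0, 0, 0, -0.055, -0.008, 0, -1, 0, 0, 0, -0.055, -0.008, 0, -1, 0, 0, 0, -0.055, -0.008, 0, -1, 0, 0, 0, -0.055, -0.008, 0.02, -1, 0, 0, 0, -0.037, -0.0054, 0.02, -1, 0, 0, 0, -0.02, -0.002, 0.009, -1, 0, 0, 0, 0, 0, 0, -1, 0, 0, 0, 0, 0, 0, -1, 0, 0, 0, 0, 0, 0, -1]'

```text
clock: 30.8
eef_pos: [474.0, -172.7, 151.0]
tool_rot: [3.14, -0.0, 1.494]
force: [0.3, 0.6, 0.0]
width: 85.4
gripper_force: 0.0
```

```bash
python3 - <<'E'
from h import *
from cell import ctrl
c=ctrl.calibration('wrist');im=ctrl.get_image('wrist')
hsv=cv2.cvtColor(im,cv2.COLOR_RGB2HSV);H,S,V=[hsv[...,i].astype(int) for i in range(3)]
print(proj(c,[472,-175,9]))
for b in blobs((S<60)&(V>150),400):
    r=circ(c,b,9)
    if r[2]<60: print(cv2.boundingRect(b),r)
E
python3 st.py 472 -175 14 1.4905
```

```text
[[254.27374383 179.30411535]]
(217, 143, 74, 70) (471.2, -175.2, 34.6)
30.85 [ 473.8 -173.   150.9] [ 3.1402e+00 -3.0000e-04  1.4937e+00] [ 0.2 -0.   0.4] 85.5 0.0
{'wz': np.float64(0.18), 'd': array([ -2.1,  -1.7, 136.9])}
```

Emit:
carry_out --deltas '[0, 0, 0.2, -0.002, -0.002, 0.04, -1, 0, 0, 0, 0, 0, 0.045, -1, 0, 0, 0, 0, 0, 0.03, -1, 0, 0, 0, 0, 0, 0.014, -1, 0, 0, 0, 0, 0, 0.007, -1, 0, 0, 0, 0, 0, 0, -1, 0, 0, 0, 0, 0, 0, -1]'

```text
clock: 31.72
eef_pos: [471.5, -176.6, 15.3]
tool_rot: [3.14, 0.0, 1.487]
force: [0.1, -0.7, -0.5]
width: 85.4
gripper_force: 0.0
```

```bash
python3 st.py 471.5 -175.2 13.5 1.4905
```

```text
31.73 [ 471.5 -176.6   15.3] [3.1398e+00 3.0000e-04 1.4874e+00] [ 0.1 -0.7 -0.5] 85.4 0.0
{'wz': np.float64(-0.18), 'd': array([ 1.4, -0.1,  1.8])}
```

Emit:
carry_out --deltas '[0, 0, 0, 0.001, 0, 0.0015, -1, 0, 0, 0, 0, 0, 0, 1, 0, 0, 0, 0, 0, 0, 1, 0, 0, 0, 0, 0, 0, 1, 0, 0, 0, 0, 0, 0, 1, 0, 0, 0, 0, 0, 0, 1, 0, 0, 0, 0, 0, 0, 1, 0, 0, 0, 0, 0, 0, 1]'

```text
clock: 32.72
eef_pos: [470.9, -175.4, 13.1]
tool_rot: [3.141, 0.0, 1.488]
force: [-0.7, 0.4, 5.4]
width: 23.9
gripper_force: 58.7
```

```bash
python3 st.py
```

```text
32.73 [ 470.9 -175.4   13.1] [3.1413e+00 2.0000e-04 1.4876e+00] [-0.7  0.4  5.4] 23.9 58.65155339241028
```

Emit:
carry_out --deltas '[0, 0, 0, 0, 0, -0.02, 1, 0, 0, 0, 0, 0, -0.045, 1, 0, 0, 0, 0, 0, -0.045, 1, 0, 0, 0, 0, 0, -0.045, 1, 0, 0, 0, 0, 0, -0.032, 1, 0, 0, 0, 0, 0, 0, 1, 0, 0, 0, 0, 0, 0, 1]'

```text
clock: 33.6
eef_pos: [470.0, -175.4, 198.9]
tool_rot: [-3.14, -0.0, 1.487]
force: [0.5, 0.1, -1.4]
width: 23.9
gripper_force: 58.9
```

```bash
python3 st.py 454.5 100 200 1.4905
python3 - <<'E'
from h import *
from cell import ctrl
c=ctrl.calibration('wrist');p=ctrl.read_state()['eef_pos'];im=ctrl.get_image('wrist')
hsv=cv2.cvtColor(im,cv2.COLOR_RGB2HSV);H,S,V=[hsv[...,i].astype(int) for i in range(3)]
for b in blobs((S<60)&(V>140),400):
    r=circ(c,b,p[2]-4)
    if r[2]<60: print(cv2.boundingRect(b),r)
print(proj(c,[p+[2.7,34,-4],p+[-34,2.7,-4],p+[34,-2.7,-4]]))
E
```

```text
33.6 [ 470.  -175.4  198.9] [-3.1400e+00 -1.0000e-04  1.4874e+00] [ 0.5  0.1 -1.4] 23.9 58.936604261398315
{'wz': np.float64(-0.18), 'd': array([273.3, -37.6,  -1.1])}
(0, 294, 135, 90) (352.9, -225.7, 55.6)
(192, 187, 130, 74) (470.4, -172.2, 34.0)
(220, 296, 72, 69) (465.2, -228.3, 27.8)
(153, 253, 43, 47) (426.0, -188.1, 16.9)
[[256.4208873  187.43286658]
 [191.29671173 249.86326343]
 [322.1328966  249.52478625]]
```

Emit:
carry_out --deltas '[0, 0, -0.2, 0.025, -0.004, 0, 1, 0, 0, 0, 0.045, -0.007, 0, 1, 0, 0, 0, 0.05, -0.007, 0, 1, 0, 0, 0, 0.05, -0.007, 0, 1, 0, 0, 0, 0.04, -0.006, 0, 1, 0, 0, 0, 0.02, -0.003, 0, 1, 0, 0, 0, 0, 0, 0, 1, 0, 0, 0, 0, 0, 0, 1, 0, 0, 0, 0, 0, 0, 1]'

```text
clock: 34.78
eef_pos: [455.3, 55.2, 199.4]
tool_rot: [-3.141, 0.001, 1.489]
force: [-0.3, -0.5, -0.2]
width: 23.6
gripper_force: 58.9
```

```bash
python3 - <<'E'
from h import *
from cell import ctrl
c=ctrl.calibration('wrist');im=ctrl.get_image('wrist')
hsv=cv2.cvtColor(im,cv2.COLOR_RGB2HSV);H,S,V=[hsv[...,i].astype(int) for i in range(3)]
for b in blobs((H>95)&(H<120)&(S>40)&(V>100),300): print('blue',cv2.boundingRect(b),circ(c,b,90))
for b in blobs((H>8)&(H<25)&(S>100)&(V>110),300): print('fill',cv2.boundingRect(b),circ(c,b,90))
E
python3 st.py 454.5 136.4 200 1.4905
```

```text
blue (206, 40, 81, 86) (454.1, 137.0, 30.3)
fill (214, 49, 66, 69) (454.2, 137.0, 24.6)
34.83 [455.3  55.4 199.5] [-3.1411e+00  5.0000e-04  1.4890e+00] [ 0.4  0.4 -0.6] 23.7 58.94010007381439
{'wz': np.float64(-0.09), 'd': array([80.7, -7.3, -0.5])}
```

Emit:
carry_out --deltas '[0, 0, 0, 0.025, -0.0025, 0, 1, 0, 0, 0, 0.04, -0.0036, 0, 1, 0, 0, 0, 0.0162, -0.0015, 0, 1, 0, 0, 0, 0, 0, 0, 1, 0, 0, 0, 0, 0, 0, 1, 0, 0, 0, 0, 0, 0.03, 1, 0, 0, 0, 0, 0, 0.035, 1, 0, 0, 0, 0, 0, 0.02, 1, 0, 0, 0, 0, 0, 0.006, 1, 0, 0, 0, 0, 0, 0.003, 1, 0, 0, 0, 0, 0, 0, 1, 0, 0, 0, 0, 0, 0, 1]'

```text
clock: 36.33
eef_pos: [454.7, 138.2, 106.5]
tool_rot: [3.14, -0.0, 1.491]
force: [-0.0, 0.1, -0.9]
width: 23.9
gripper_force: 59.0
```

```bash
python3 st.py 454.3 136.8 100 1.4905
```

```text
36.33 [454.7 138.2 106.5] [ 3.1403e+00 -4.0000e-04  1.4909e+00] [-0.   0.1 -0.9] 23.9 58.95871639251709
{'wz': np.float64(0.02), 'd': array([-1.4, -0.3,  6.5])}
```

Emit:
carry_out --deltas '[0, 0, 0, -0.001, 0, 0.003, 1, 0, 0, 0, 0, 0, 0.002, 1, 0, 0, 0, 0, 0, 0.001, 1, 0, 0, 0, 0, 0, 0, 1, 0, 0, 0, 0, 0, 0, 1]'

```text
clock: 36.95
eef_pos: [454.1, 137.1, 100.1]
tool_rot: [3.141, 0.0, 1.491]
force: [-1.7, 0.1, 4.1]
width: 23.9
gripper_force: 59.5
```

Emit:
carry_out --deltas '[0, 0, 0, 0, 0, 0, -0.2, 0, 0, 0, 0, 0, 0, -0.2, 0, 0, 0, 0, 0, 0, -0.2, 0, 0, 0, 0, 0, 0, -0.2, 0, 0, 0, 0, 0, -0.02, -0.2, 0, 0, 0, 0, 0, -0.04, -1, 0, 0, 0, 0, 0, -0.05, -1, 0, 0, 0, 0, 0, -0.05, -1, 0, 0, 0, -0.03, 0, -0.03, -1, 0, 0, 0, -0.04, 0, 0, -1, 0, 0, 0, 0, 0, 0, -1, 0, 0, 0, 0, 0, 0, -1]'

```text
clock: 38.45
eef_pos: [448.5, 67.8, 289.8]
tool_rot: [-3.142, -0.001, 1.491]
force: [0.2, -0.1, -0.1]
width: 85.1
gripper_force: 0.0
```

Run:
```python
from h import *
from cell import ctrl
c=ctrl.calibration('wrist');print(ctrl.read_state()['eef_pos'],ctrl.read_state()['clock']);im=ctrl.get_image('wrist');cv2.imwrite('pics/w12.png',im[:,:,::-1])
hsv=cv2.cvtColor(im,cv2.COLOR_RGB2HSV);H,S,V=[hsv[...,i].astype(int) for i in range(3)]
for b in blobs((S<60)&(V>150),200):
    r=circ(c,b,96)
    if r[2]<50: print('lid?',cv2.boundingRect(b),r,'head',circ(c,b,133))
for b in blobs((H>95)&(H<125)&(S>40)&(V>60),60): print('blue',cv2.boundingRect(b),circ(c,b,90))
T=ctrl.calibration('top')
print(proj(T,[[454.2,136.8,96]]),proj(c,[[454.2,136.8,96],[463,234,133]]))
```

```text
[448.50618593  67.83734854 289.76830111] 38.45
lid? (224, 60, 66, 70) (454.0, 137.8, 33.6) head (454.0, 139.1, 29.9)
lid? (331, 0, 33, 38) (543.8, 200.7, 20.3) head (534.0, 195.1, 18.1)
blue (455, 207, 22, 23) (685.7, -17.2, 15.5)
[[191.3203657  186.55209222]] [[256.62903884  96.80508684]
 [258.05390816 -27.73173988]]
```

The lid rests at (454,137.8) on the jar at (454,137). One last overhead check of the cup.

Emit:
carry_out --deltas '[0, 0, 0, 0.03, 0, -0.01, -1, 0, 0, 0, 0.05, 0, -0.01, -1, 0, 0, 0, 0.05, 0, 0, -1, 0, 0, 0, 0.04, 0, 0, -1, 0, 0, 0, 0.02, 0, 0, -1, 0, 0, 0, 0, 0, 0, -1, 0, 0, 0, 0, 0, 0, -1, 0, 0, 0, 0, 0, 0, -1]'

```text
clock: 39.5
eef_pos: [463.9, 255.6, 309.7]
tool_rot: [3.142, 0.001, 1.49]
force: [0.1, -0.4, -0.3]
width: 85.3
gripper_force: 0.0
```

Run:
```python
from h import *
from cell import ctrl
c=ctrl.calibration('wrist');print(ctrl.read_state()['eef_pos'],-c['R'].T@c['t']);im=ctrl.get_image('wrist')
hsv=cv2.cvtColor(im,cv2.COLOR_RGB2HSV);H,S,V=[hsv[...,i].astype(int) for i in range(3)]
m=((H>95)&(H<120)&(S>25)&(V>110))
for b in blobs(m,300): print('blue',cv2.boundingRect(b),circ(c,b,155),circ(c,b,145))
for b in blobs((S<60)&(V>120)&(np.arange(384)[:,None]<260),60):
    if cv2.contourArea(b)<8000: print('white',cv2.boundingRect(b),circ(c,b,155),circ(c,b,133))
print(proj(c,[[463,234,133],[471,334,155]]))
```

```text
[463.87586985 255.56230243 309.74507576] [470.26151323 337.7056897  454.77522804]
blue (224, 57, 64, 66) (469.2, 331.4, 28.5) (469.2, 331.2, 29.4)
white (224, 56, 65, 68) (469.8, 331.4, 28.9) (469.8, 331.0, 31.0)
white (9, 184, 78, 76) (240.6, 221.9, 54.6) (223.7, 213.4, 58.6)
white (80, 66, 35, 151) (319.9, 292.9, 70.7) (308.9, 289.6, 75.9)
white (46, 67, 53, 175) (288.9, 280.9, 84.6) (275.6, 276.7, 90.8)
white (317, 136, 29, 53) (535.1, 259.8, 27.7) (539.8, 254.1, 29.7)
white (183, 0, 79, 19) (446.6, 394.7, 32.5) (444.9, 398.9, 34.8)
white (229, 228, 54, 32) (456.3, 169.9, 28.3) (455.3, 157.6, 30.4)
white (164, 230, 35, 30) (378.2, 182.1, 22.6) (371.5, 170.6, 24.2)
white (119, 147, 18, 53) (338.2, 265.0, 26.4) (328.5, 259.7, 28.3)
white (18, 94, 28, 85) (258.7, 306.3, 39.2) (243.1, 304.0, 42.0)
white (249, 178, 18, 17) (463.4, 242.0, 8.9) (462.9, 235.0, 9.6)
white (71, 87, 18, 53) (309.5, 324.1, 23.2) (297.7, 323.1, 24.9)
white (36, 90, 21, 67) (275.1, 317.5, 30.0) (260.8, 316.1, 32.2)
white (463, 111, 10, 37) (661.4, 281.3, 17.2) (675.4, 277.2, 18.4)
white (14, 111, 22, 75) (247.2, 296.2, 35.2) (230.8, 293.2, 37.8)
[[257.25185876 187.17775597]
 [257.32123174  87.07880444]]
```

```bash
python3 -c "
from cell import ctrl
print(ctrl.finish_job())"
```

```text
the job is handed in; nothing more can be done
None
```

The climate check is set up and handed in at about 40 s: cup left of the probe (measured about 97 mm), jar right (about 98 mm) with the white lid about 1 mm off centre, logger flat behind (about 100 mm, screen up), probe not bumped, bottle and tin not touched.

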